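Release the sample loader's tray with its two-key interlock

TASK

The white sample loader's tray is locked in by its two round release keys. Press both round keys down together with the two fingertips, one on each and never one alone, and keep both down until the tray has slid all the way out by itself; then let go and move clear. Do not touch the tray or press the two square keys, and leave the vial, cup, bottle and tube rack standing where they are.

Things in the scene. Friction and masses are not known exactly. Their poses are not given: they have to be found in the camera images.
- loader: Fixed white bench instrument, 200 mm (its x) by 275 mm (its y) by 100 mm high, with a flat top deck at 100 mm. Origin on the bench, right below the midpoint between the two round keys; the housing reaches from y = -105 to +170 mm and x = -100 to +100 mm of its frame. The tray comes out of its +y face. The round keys stand on a flat grey strip; a flat display and a loose vial are farther along the deck.
- key_a_top (a point): Centre of the top face of round release key A: black, 24 mm in diameter, standing 13 mm above the deck (113 mm above the bench) when up, in a flat collar 32 mm wide and 3 mm high; at x = -28 mm, y = 0 of the loader. Moves with the key.
- key_b_top (a point): The same for round release key B, at x = +28 mm, y = 0 of the loader: the two keys are 56 mm apart, centre to centre, so an opening of about 45 mm between the fingers puts a fingertip on each.
- key_a (a joint): Travel of round key A in m: 0 up, 0.008 fully down. Sprung: starts to move at 0.9 N, fully down at 3 N, comes up again when let go. Its hidden catch frees the tray beyond 0.005.
- key_b (a joint): The same for round key B. Both keys must be down together: about 6 N for the pair.
- tray (a joint): How far the tray is out, in m: 0 in (locked, up to 0.002 of play), 0.09 all the way out. With both keys down a damped spring drives it out by itself in 2 to 3 s; if either key comes up on the way, the tray catches on the next notch.
- tray_front (a point): Centre of the outer face of the tray's front panel (186 mm wide, 76 mm high), 46 mm above the bench; a lip 70 mm wide stands out 14 mm from it. The tray holds rows of small capped vials and moves along the loader's +y.
- square_a_top (a point): Centre of the top of a black square key, 14 mm wide, 8 mm above the deck, at x = -20, y = -72 mm of the loader. Not to be pressed.
- square_b_top (a point): The same for the other square key, at x = +20, y = -72 mm of the loader. Not to be pressed.
- square_a (a joint): Travel of square key A in m, 0 up, 0.004 down.
- square_b (a joint): Travel of square key B in m, 0 up, 0.004 down.
- vial_mid (a point): Centre (half-way up) of a loose capped vial, 26 mm in diameter and 42 mm high, standing on the loader's deck 95 mm or more from the line between the round keys. Bystander.
- cup_mid (a point): Centre of a lidded specimen cup, 60 mm in diameter and 65 mm high, standing on the bench beside the loader. Bystander.
- reagent_mid (a point): Centre of a small reagent bottle, 48 mm in diameter and 95 mm high, standing on the bench on the loader's other side. Bystander.
- rack: Violet tube rack full of capped tubes, 200 mm (its x) by 70 mm (its y), 98 mm high over the caps, loose on the bench behind the loader's -y face. Origin at the centre of its underside. Bystander.

How it is judged:
On the way, in this order (a step that is already met when the one before it is completed fails the run):
1. both round keys are held down together by the fingers, the tray only starting out (value of joint each of key_a, key_b above 0.005 m and contact force between the fingers and key_a above 0.3 N and contact force between the fingers and key_b above 0.3 N and value of joint tray below 0.05 m), for 0.1 s.
2. the tray is all the way out while the fingers still hold both round keys down (value of joint each of key_a, key_b above 0.005 m and contact force between the fingers and key_a above 0.3 N and contact force between the fingers and key_b above 0.3 N and value of joint tray above 0.085 m), for 0.1 s.
At the end, for the whole second after the job is handed in: the tray is at least 85 mm out of its 90 mm, all four keys are up again (within 1.5 mm), and the vial, cup, bottle and rack are within 20 mm of where they stood (value of joint tray above 0.085 m and value of joint each of key_a, key_b, square_a, square_b below 0.0015 m and distance of each of vial_mid, cup_mid, reagent_mid, rack from where it was at the start of the episode below 0.02 m); the robot touches nothing.
It fails at once if one round key pressed alone (more than 6.5 mm down while the other is under 1 mm) ((value of joint key_a above 0.0065 m and value of joint key_b below 0.001 m) or (value of joint key_b above 0.0065 m and value of joint key_a below 0.001 m)).
It fails at once if a round key let up (under 3 mm) while the tray is only part of the way out (12 to 80 mm) (value of joint tray between 0.012 and 0.08 m and value of joint any of key_a, key_b below 0.003 m).
It fails at once if the robot touches the tray (over 1 N) (contact force between any of the fingers, the arm and tray above 1 N).
It fails at once if a square key is pressed (over 2 mm) (value of joint any of square_a, square_b above 0.002 m).
It fails at once if a bystander is pushed, lifted or knocked over (moved over 20 mm) (distance of any of vial_mid, cup_mid, reagent_mid, rack from where it was at the start of the episode above 0.02 m).
It also fails if it takes over 38 s, if anything falls off the work surface, if the arm or the gripper's body presses on something with over 40 N, if the wrist force passes 120 N, or if a joint passes its speed limit or range.

ROBOT

A 7-joint arm with a two-finger parallel gripper is mounted at the origin on the work surface. World frame = base frame: x ahead of the robot, y to its left, z up, the work surface at z = 0. Lengths are in m, angles in rad, forces in N, time in s.
With the tool pointing down it reaches from about 0.425 to 0.875 m from the base axis. Payload 4.7 kg.
Tool frame: the origin (TCP) lies midway between the tips of the shut fingers; the grasp point (between the pads) lies 19 mm behind it; z points along the fingers, y is the line along which they close (so a half turn about z gives the same grasp; the last joint's range is limited). The gripper opens to 87 mm and grips with 3 to 60 N. Pads are 19 mm wide; open, the fingers measure 117 mm over their backs; the gripper's body (75 mm by 190 mm) begins 51 mm behind the grasp point.
Start: joints at [1.193, 0.321, -0.07, 1.45, 0.023, 1.371, -0.057], TCP at [0.248, -0.601, 0.184] pointing down, gripper open.
Joint ranges: [-2.86, 2.86], [-0.3, 2.09], [-1.38, 1.24], [0.06, 2.45], [-1.56, 4.7], [0.09, 2.05], [-2.69, 2.69]. Speed limits (rad/s): [2.57, 2.57, 3.14, 3.14, 3.14, 3.14, 3.14].

INTERFACE

Orientations are given as a rotation vector (axis times angle).
In Python, from bench import ctrl, get_image, calibration gives the robot as it stands.
- The arm moves only by the tool apply_moves, never from a script. Its arguments are lists of equal length, an entry for each row: "dp": the shift along the tool's x, y, z in m, a list of three; "twist": the turn, a rotation vector about the tool's x, y, z in rad, a list of three; "fingers": the closure, from 0 (fully open) to 1 (shut). In form: {"dp": [[dx, dy, dz], ...], "twist": [[ax, ay, az], ...], "fingers": [fingers, ...]}. A call has 1 to 10 rows; each row shifts and turns the commanded pose from where the row before left it, along the tool's axes as they then stand; what a row does not reach is not made up. A row lasts 1/10 s, in which the tool goes at most 50 mm and 8.59 degrees, less where a joint would pass 70% of its speed; a pose out of reach is approached as far as the arm can. A call is refused whole if a number of a shift passes 0.05 or a number of a turn 0.15, either way. A call with a gripper value outside its range is refused whole. The fingers move at their own pace and stop on an object; "newtons" is the grip in N (left out, the last holds). Time passes only in rows, so rows that do not move let the fingers close. It gives the time, the measured TCP pose, the force, the opening and the grip force at its end, in the units of the state.
- ctrl.get_state(): the state, without advancing time (a new reading comes with each control period).
- get_image(name): name is "scene" or "top" or "wrist"; returns the picture (420x560x3 uint8, red, green, blue); there is no depth.
- calibration(name): a dict with "fx", "fy", "cx", "cy" (pixels), "k1" (the pictures are not rectified: a ray, as slopes to the right and down, at radius r is drawn at 1 + k1 r^2 times it, then the intrinsics apply), "eye" and "attitude" of the camera in the world; the wrist camera has in their place "hand_eye" (4x4, takes a point from camera to tool coordinates, whose origin is the TCP and whose axes are the flange's). Camera axes: x right, y up, looking along -z (the intrinsics and any distortion apply to the point x, -y, -z); pixel columns grow to the right and rows downward; lengths in m; the calibration is good to about 2 mm. A picture is of the moment at which its call begins: read the wrist's pose just before it. calibration takes no time and is no camera call.
- ctrl.close_job(): hands the job in; it is judged then, once.
The state is a dict: "time": time; "joint_positions": joint angles; "qd": joint speeds; "joint_torque": joint torques, N m; "position": TCP position; "tool_rot": TCP orientation; "ft_force": force on the tool from outside, world axes, zero at the start; "torque": the same for the moment, N m; "grip_width": opening from 0.0 (shut) to 1.0 (fully open); "grip_force": force on a finger pad.
Only numpy, scipy, OpenCV 4.12 (cv2) and the standard library are available. Lean on these libraries where they do the work, as an engineer would, in place of code of your own. Each camera call takes 0.05 s, during which the arm holds its last target. There are 200 camera calls.

## Working session

There is one attempt and no reset: what is moved stays moved. The work goes in short steps, Python scripts to look and compute and a tool call to move; the robot and the scene stay as the last step left them, time stands still between calls to the robot, and variables do not carry over. Pictures are saved under pics/ and viewed, at most 10 in all, crops included, and the job is handed in when it is done.

Besides the shell and the picture viewer there is one more tool, called by a JSON object that holds its "method" and its "body". apply_moves: Moves the arm, as the interface text tells. Its arguments: {"type":"object","properties":{"dp":{"type":"array"},"twist":{"type":"array"},"fingers":{"type":"array"},"newtons":{"type":"number"}},"required":["dp","twist","fingers"]}

```bash
mkdir -p pics; ls; python3 - <<'E'
from bench import ctrl,get_image,calibration
import cv2
print(ctrl.get_state())
for n in("top","scene","wrist"):
    print(n,calibration(n))
for n in("top","scene"):
    cv2.imwrite(f"pics/{n}0.png",get_image(n)[:,:,::-1])
E
```

```text
pics
{'time': 0.0, 'joint_positions': array([ 1.19310039,  0.32185401, -0.07010863,  1.4516592 ,  0.02260899,
        1.37082165, -0.05693512]), 'qd': array([-0.0004043 , -0.00038357,  0.00175555, -0.0004163 , -0.00071149,
       -0.00031315, -0.00086823]), 'joint_torque': array([ 5.32804133e-04, -4.91294146e+01, -4.03608782e-01, -3.12535894e+01,
       -6.38024951e-02,  4.36877995e-02,  1.96994220e-04]), 'position': array([ 0.2479204 , -0.60017675,  0.18244959]), 'tool_rot': array([-3.07963922e+00, -6.11164092e-01,  7.50414809e-04]), 'ft_force': array([-0.18781765,  0.41718075,  0.36934972]), 'torque': array([0.0241784 , 0.01721952, 0.03909613]), 'grip_force': 0.0, 'grip_width': 0.997817294743989}
top {'fx': 461.0187360845426, 'fy': 461.0187360845426, 'cx': 283.201481004907, 'cy': 212.00344242788543, 'k1': 0.029385560640201678, 'eye': array([ 0.43121162, -0.06163552,  0.79850233]), 'attitude': array([ 0.18311253, -0.17096216, -1.53178635])}
scene {'fx': 536.2058965398193, 'fy': 536.2058965398193, 'cx': 291.66066262205504, 'cy': 207.08305647455975, 'k1': -0.16261564183891575, 'eye': array([1.14482712, 0.49307129, 0.73700683]), 'attitude': array([0.45600034, 1.02539759, 2.15528716])}
wrist {'fx': 336.30785804556655, 'fy': 336.30785804556655, 'cx': 278.82365377307406, 'cy': 214.59932417315227, 'k1': -0.05969062666483756, 'hand_eye': array([[ 5.50811497e-04,  9.69656091e-01,  2.44472415e-01,
         6.65123133e-02],
       [ 9.99999376e-01, -2.96369194e-04, -1.07756517e-03,
        -9.31230517e-04],
       [-9.72413534e-04,  2.44472856e-01, -9.69655649e-01,
        -2.01260800e-01],
       [ 0.00000000e+00,  0.00000000e+00,  0.00000000e+00,
         1.00000000e+00]])}
```

View pics/top0.png

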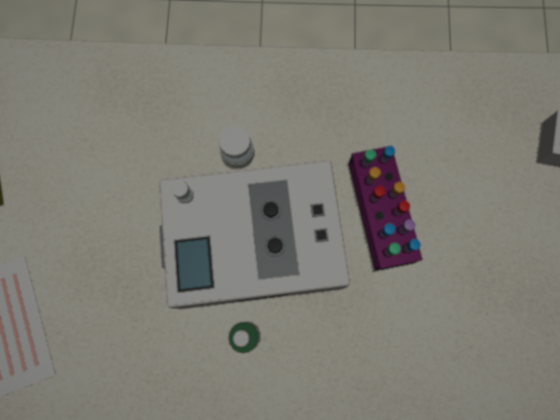

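View pics/scene0.png

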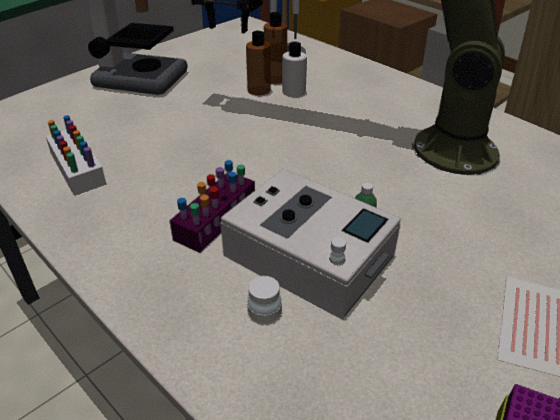

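The top view shows the round keys at about (271,210) and (275,245), and the square keys at (317,210) and (321,235). The tray face is on the left, the vial is at (182,190) and the rack is on the right. The scene view agrees, with the keys at (306,200) and (289,215).

```bash
cat > h.py <<'E'
import numpy as np,cv2
from scipy.spatial.transform import Rotation as R
from bench import ctrl,get_image,calibration
def cam(name,st=None):
    c=calibration(name)
    if name=="wrist":
        T=c["hand_eye"];r=R.from_rotvec(st["tool_rot"]).as_matrix()
        return c,r@T[:3,3]+st["position"],r@T[:3,:3]
    return c,c["eye"],R.from_rotvec(c["attitude"]).as_matrix()
def cast(name,uv,z,st=None):
    c,e,A=cam(name,st)
    K=np.array([[c["fx"],0,c["cx"]],[0,c["fy"],c["cy"]],[0,0,1.]])
    u=cv2.undistortPoints(np.array([[uv]],float),K,np.array([c["k1"],0,0,0.]))[0,0]
    d=A@np.array([u[0],-u[1],-1]);return e+d*(z-e[2])/d[2]
def blobs(img,roi,thr,amin=40,amax=5000):
    x0,y0,x1,y1=roi;g=cv2.cvtColor(img,cv2.COLOR_RGB2GRAY)[y0:y1,x0:x1]
    n,_,s,c=cv2.connectedComponentsWithStats((g<thr).astype(np.uint8))
    return [(c[i]+[x0,y0],s[i]) for i in range(1,n) if amin<s[i,4]<amax]
E
python3 - <<'E'
from h import *
for n,roi in(("top",(255,190,335,265)),("scene",(245,180,330,230))):
    im=get_image(n)
    for thr in (35,50):
      for c,s in blobs(im,roi,thr):
        print(n,thr,c.round(1),s,cast(n,c,.112).round(4),cast(n,c,.107).round(4))
E
```

```text
top 35 [269.4 206.3] [ 9 13 13  8 52] [ 0.5975 -0.0323  0.112 ] [ 0.5987 -0.0321  0.107 ]
top 50 [270.4 209.4] [  8  12  15  16 173] [ 0.5928 -0.034   0.112 ] [ 0.594  -0.0338  0.107 ]
top 50 [317.4 209.3] [58 15  9  9 67] [ 0.5952 -0.1058  0.112 ] [ 0.5964 -0.1061  0.107 ]
top 50 [320.9 234.5] [62 41  9  8 64] [ 0.5562 -0.1117  0.112 ] [ 0.5571 -0.112   0.107 ]
top 50 [274.6 245.2] [ 13  48  14  15 169] [ 0.5377 -0.0424  0.112 ] [ 0.5385 -0.0423  0.107 ]
scene 35 [248.5 186.9] [  0   0   9  17 122] [ 0.5914 -0.1453  0.112 ] [ 0.587  -0.1504  0.107 ]
scene 35 [304.9 199.9] [ 54  15  13  11 114] [ 0.5435 -0.0393  0.112 ] [ 0.5386 -0.0436  0.107 ]
scene 35 [259.8 199.8] [11 17  9  7 41] [ 0.6039 -0.0998  0.112 ] [ 0.5996 -0.1045  0.107 ]
scene 35 [288.1 215. ] [ 37  30  13  11 124] [ 0.5981 -0.0305  0.112 ] [ 0.5937 -0.0347  0.107 ]
scene 50 [248.9 187.1] [  0   0  10  18 136] [ 0.5914 -0.1443  0.112 ] [ 0.587  -0.1494  0.107 ]
scene 50 [272.6 190.3] [23  7 10  8 56] [ 0.5658 -0.1041  0.112 ] [ 0.5612 -0.1089  0.107 ]
scene 50 [305.  199.9] [ 54  15  13  11 123] [ 0.5434 -0.0392  0.112 ] [ 0.5386 -0.0435  0.107 ]
scene 50 [260.1 200.6] [10 17 11  9 59] [ 0.6051 -0.0976  0.112 ] [ 0.6008 -0.1023  0.107 ]
scene 50 [288.1 215.1] [ 37  29  13  13 137] [ 0.5983 -0.0302  0.112 ] [ 0.594  -0.0344  0.107 ]
```

```bash
python3 - <<'E'
from h import *
st=ctrl.get_state();r=R.from_rotvec(st["tool_rot"])
p=st["position"];t=np.array([.566,-.038,.200]);N=16
yaw0=np.arctan2(*r.as_matrix()[[1,0],1]);d=-(0.142-yaw0)/N
print(yaw0,d,r.as_matrix().round(3))
for i in range(N):
    print((r.inv().apply((t-p)/N)).round(3).tolist(),end=",");r=r*R.from_rotvec([0,0,d])
E
```

```text
-1.1790239400609133 -0.08256399625380707 [[ 0.924  0.382 -0.001]
 [ 0.382 -0.924  0.001]
 [-0.    -0.001 -1.   ]]
[0.032, -0.025, -0.001],[0.034, -0.022, -0.001],[0.035, -0.019, -0.001],[0.037, -0.016, -0.001],[0.038, -0.013, -0.001],[0.039, -0.01, -0.001],[0.04, -0.007, -0.001],[0.04, -0.003, -0.001],[0.04, -0.0, -0.001],[0.04, 0.003, -0.001],[0.04, 0.006, -0.001],[0.039, 0.01, -0.001],[0.038, 0.013, -0.001],[0.037, 0.016, -0.001],[0.036, 0.019, -0.001],[0.034, 0.022, -0.001],
```

{"method": "apply_moves", "body": {"dp": [[0.032,-0.025,-0.002],[0.034,-0.022,-0.002],[0.035,-0.019,-0.002],[0.037,-0.016,-0.002],[0.038,-0.013,-0.002],[0.039,-0.01,-0.002],[0.04,-0.007,-0.002],[0.04,-0.003,-0.002]], "twist": [[0,0,-0.0825],[0,0,-0.0825],[0,0,-0.0825],[0,0,-0.0825],[0,0,-0.0825],[0,0,-0.0825],[0,0,-0.0825],[0,0,-0.0825]], "fingers": [0.48,0.48,0.48,0.48,0.48,0.48,0.48,0.48]}}

```text
time: 1.0
position: [0.4085, -0.3192, 0.1997]
tool_rot: [2.714, 1.582, -0.0]
ft_force: [-0.3, 0.9, -0.4]
grip_width: 0.526
grip_force: 0.0
```

{"method": "apply_moves", "body": {"dp": [[0.04,0,-0.001],[0.04,0.003,-0.001],[0.04,0.006,0],[0.039,0.01,0],[0.038,0.013,0],[0.037,0.016,0],[0.036,0.019,0],[0.034,0.022,0],[0,0,0],[0,0,0]], "twist": [[0,0,-0.0825],[0,0,-0.0825],[0,0,-0.0825],[0,0,-0.0825],[0,0,-0.0825],[0,0,-0.0825],[0,0,-0.0825],[0,0,-0.0825],[0,0,0],[0,0,0]], "fingers": [0.48,0.48,0.48,0.48,0.48,0.48,0.48,0.48,0.48,0.48]}}

```text
time: 2.0
position: [0.5666, -0.039, 0.2012]
tool_rot: [-2.057, -2.374, 0.001]
ft_force: [-0.5, -1.4, -0.4]
grip_width: 0.523
grip_force: 0.0
```

```bash
python3 - <<'E'
from h import *
st=ctrl.get_state();im=get_image("wrist");cv2.imwrite("pics/w1.png",im[:,:,::-1]);cv2.imwrite("pics/raw_w1.png",im[:,:,::-1])
print(st["position"],st["tool_rot"],st["grip_width"],st["ft_force"])
for c,s in blobs(im,(0,0,560,420),45,300,8000): print(c.round(1),s,cast("wrist",c,.113,st).round(4))
E
```

```text
[ 0.56659189 -0.03903432  0.2011903 ] [-2.05664323e+00 -2.37398422e+00  7.14705415e-04] 0.5234834355773277 [-0.45556944 -1.4329622  -0.36235219]
[  8.  252.7] [  0 238  27  29 464] [ 0.3164 -0.1192  0.113 ]
[412.8 305.9] [ 314  264  199   63 4551] [ 0.7088 -0.1166  0.113 ]
[532.8 408.5] [ 503  396   57   24 1226] [ 0.8811 -0.226   0.113 ]
```

View pics/w1.png

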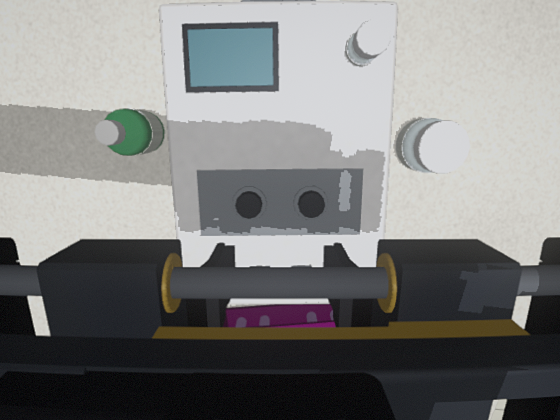

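The wrist view shows both round keys clear of the fingers at about (248,204) and (311,204), level in the image. The display, vial, cup and bottle are all well away.

```bash
python3 - <<'E'
from h import *
im=cv2.imread("pics/raw_w1.png")[:,:,::-1].copy();st=ctrl.get_state();r=R.from_rotvec(st["tool_rot"])
for thr in(45,55):
  P=[]
  for c,s in blobs(im,(225,180,335,228),thr,200): 
    p=cast("wrist",c,.113,st);P.append(p);print(thr,c.round(1),s,p.round(4))
  d=P[1]-P[0]; print("gap",np.linalg.norm(d),"mid in tool",r.inv().apply((P[0]+P[1])/2-st["position"]).round(4),"dir in tool",r.inv().apply(d).round(4))
E
```

```text
Traceback (most recent call last):
IndexError: list index out of range
```

```bash
python3 - <<'E'
from h import *
im=cv2.imread("pics/raw_w1.png")[:,:,::-1].copy();st=ctrl.get_state();r=R.from_rotvec(st["tool_rot"])
g=im.mean(2);print(g[204,225:340:4].round())
for thr in(50,60,70):
  P=[]
  for c,s in blobs(im,(225,180,335,228),thr,200): 
    p=cast("wrist",c,.113,st);P.append(p);print(thr,c.round(1),s,p.round(4))
  if len(P)==2:
    d=P[1]-P[0]; print("gap",np.linalg.norm(d),"mid in tool",r.inv().apply((P[0]+P[1])/2-st["position"]).round(4),"dir in tool",r.inv().apply(d).round(4))
E
```

```text
[ 99.  99.  99.  48.  52.  52.  50.  51.  52.  45.  99. 100.  99. 100.
 100.  99. 100.  96.  82.  51.  53.  53.  50.  52.  48.  94.  99. 100.
  99.]
60 [248.5 204.5] [ 11  11  26  27 542] [ 0.5393 -0.0413  0.113 ]
60 [310.9 203.9] [ 73  11  27  27 551] [ 0.5937 -0.0331  0.113 ]
gap 0.05500911548816812 mid in tool [0.0036 0.0008 0.0882] dir in tool [ 0.0006  0.055  -0.0001]
70 [248.5 204.3] [ 10  11  27  28 565] [ 0.5393 -0.0412  0.113 ]
70 [310.9 203.8] [ 73  10  27  28 565] [ 0.5937 -0.033   0.113 ]
gap 0.055015087021421126 mid in tool [0.0037 0.0008 0.0882] dir in tool [ 0.0005  0.055  -0.0001]
```

{"method": "apply_moves", "body": {"dp": [[0.002,0.001,0.03],[0,0,0.03],[0,0,0.018],[0,0,0],[0,0,0]], "twist": [[0,0,0],[0,0,0],[0,0,0],[0,0,0],[0,0,0]], "fingers": [0.48,0.48,0.48,0.48,0.48]}}

```text
time: 2.55
position: [0.5672, -0.0395, 0.124]
tool_rot: [2.062, 2.37, -0.001]
ft_force: [0.2, 0.0, 0.8]
grip_width: 0.522
grip_force: 0.0
```

```bash
python3 - <<'E'
from h import *
cv2.imwrite("pics/s2.png",cv2.resize(get_image("scene")[150:270,200:360,::-1],None,fx=4,fy=4))
im=get_image("wrist");cv2.imwrite("pics/w2.png",im[:,:,::-1])
st=ctrl.get_state();print(st["position"],st["ft_force"])
E
```

```text
[ 0.56829831 -0.03880569  0.12510934] [0.25941142 0.16285518 0.26375343]
```

View pics/s2.png

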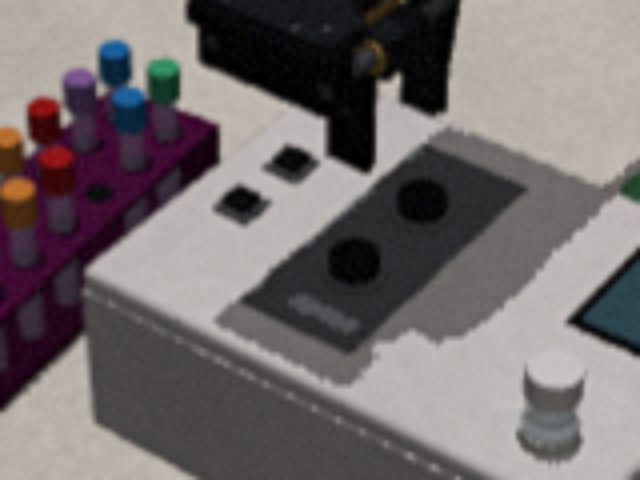

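View pics/w2.png

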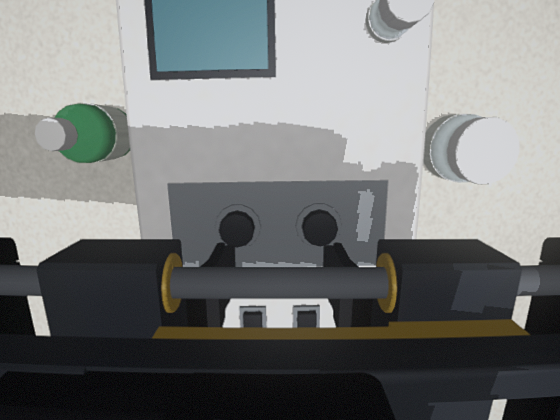

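The two crops show the keys still in front of and below the fingertips. In the scene crop the tips are at (350,165) and (425,110), and the keys are at (355,262) and (420,200). That is a bigger gap than the 12 mm the measured pose implies, so I'll project the expected tips into both views before pressing.

```bash
python3 - <<'E'
from h import *
st=ctrl.get_state();r=R.from_rotvec(st["tool_rot"])
def proj(n,p):
    c,e,A=cam(n,st);q=A.T@(p-e);u=np.array([q[0],-q[1]])/-q[2];u*=1+c["k1"]*(u@u)
    return (u*c["fx"]+[c["cx"],c["cy"]]).round(1)
for n in("scene","wrist","top"):
  for y in(-.03,.03):
    for dx,dz in((0,0),(.0095,0),(0,-.02),(0,-.04)):
      q=proj(n,st["position"]+r.apply([dx,y,dz]));print(n,y,dx,dz,q,((q-[200,150])*4).round() if n=="scene" else "")
im=cv2.imread("pics/w2.png")[:,:,::-1].copy()
cv2.imwrite("pics/w2c.png",cv2.resize(cv2.convertScaleAbs(im[190:330,180:380,::-1],alpha=2.2),None,fx=4,fy=4))
P=[]
for c,s in blobs(im,(215,205,345,243),60,100): 
    p=cast("wrist",c,.113,st);print(c,s,p, r.inv().apply(p-st["position"]).round(4))
E
```

```text
scene -0.03 0 0 [305.5 192.5] [422. 170.]
scene -0.03 0.0095 0 [309.6 194.4] [438. 178.]
scene -0.03 0 -0.02 [305.8 184. ] [423. 136.]
scene -0.03 0 -0.04 [306.2 175.3] [425. 101.]
scene 0.03 0 0 [286.6 208.3] [346. 233.]
scene 0.03 0.0095 0 [290.8 210.3] [363. 241.]
scene 0.03 0 -0.02 [286.8 199.6] [347. 198.]
scene 0.03 0 -0.04 [286.9 190.7] [348. 163.]
wrist -0.03 0 0 [231.4 239.9] 
wrist -0.03 0.0095 0 [230.9 225.4] 
wrist -0.03 0 -0.02 [226.7 251. ] 
wrist -0.03 0 -0.04 [221.  264.6] 
wrist 0.03 0 0 [326.6 239.9] 
wrist 0.03 0.0095 0 [327.2 225.4] 
wrist 0.03 0 -0.02 [331.4 251. ] 
wrist 0.03 0 -0.04 [337.3 264.6] 
top -0.03 0 0 [274.8 243.3] 
top -0.03 0.0095 0 [268.4 243.9] 
top -0.03 0 -0.02 [274.5 241.1] 
top -0.03 0 -0.04 [274.1 238.8] 
top 0.03 0 0 [270.7 204. ] 
top 0.03 0.0095 0 [264.4 204.7] 
top 0.03 0 -0.02 [270.3 200.7] 
top 0.03 0 -0.04 [269.8 197.3] 
[319.3126935  226.78018576] [ 87   4  36  34 969] [ 0.59403295 -0.03010291  0.113     ] [0.0051 0.0267 0.0122]
[236.51691332 227.47674419] [  4   6  36  32 946] [ 0.53986251 -0.03817319  0.113     ] [ 0.0046 -0.0281  0.012 ]
```

View pics/w2c.png

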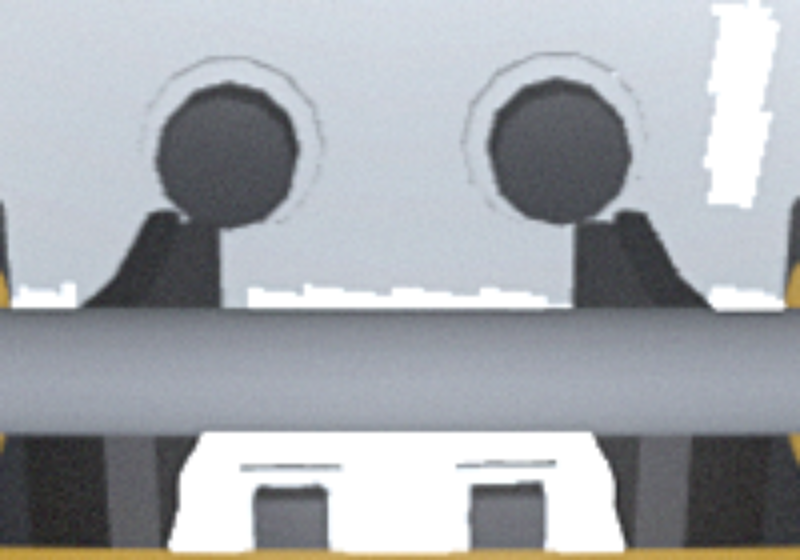

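Both views put the real tips roughly 35–40 mm above the reported TCP. I'll triangulate one tip corner to confirm: near finger, outer front, at scene (293,193) and wrist (341,243).

```bash
python3 - <<'E'
from h import *
st=ctrl.get_state();r=R.from_rotvec(st["tool_rot"])
def ray(n,uv):
    a=cast(n,uv,.1,st);e=cam(n,st)[1];return e,(a-e)/np.linalg.norm(a-e)
e1,d1=ray("scene",(293,193));e2,d2=ray("wrist",(341,243))
s=np.linalg.lstsq(np.c_[d1,-d2],e2-e1,rcond=None)[0]
p1,p2=e1+d1*s[0],e2+d2*s[1];print(p1,p2,np.linalg.norm(p1-p2),r.inv().apply((p1+p2)/2-st["position"]).round(4))
E
```

```text
[ 0.59653071 -0.02095994  0.166761  ] [ 0.59708985 -0.02211319  0.16726294] 0.0013764332780242304 [ 0.0131  0.0307 -0.0418]
```

The rays meet within 1.4 mm, and the tip corner lies about 42 mm behind the reported TCP. I'll go down in small guarded steps and go by force.

{"method": "apply_moves", "body": {"dp": [[0.001,0,0.005],[0,0,0.005],[0,0,0.004],[0,0,0]], "twist": [[0,0,0],[0,0,0],[0,0,0],[0,0,0]], "fingers": [0.48,0.48,0.48,0.48]}}

```text
time: 3.05
position: [0.5667, -0.0369, 0.1087]
tool_rot: [-2.059, -2.372, 0.001]
ft_force: [-0.5, 0.2, 0.8]
grip_width: 0.523
grip_force: 0.0
```

{"method": "apply_moves", "body": {"dp": [[0,0,0.006],[0,0,0.006],[0,0,0.006],[0,0,0],[0,0,0]], "twist": [[0,0,0],[0,0,0],[0,0,0],[0,0,0],[0,0,0]], "fingers": [0.48,0.48,0.48,0.48,0.48]}}

```text
time: 3.55
position: [0.5671, -0.0369, 0.0913]
tool_rot: [-2.059, -2.372, 0.0]
ft_force: [-0.3, -0.1, 0.0]
grip_width: 0.522
grip_force: 0.0
```

```bash
python3 - <<'E'
from h import *
a=cv2.resize(get_image("scene")[150:270,220:340,::-1],None,fx=3.3,fy=3.3)
st=ctrl.get_state();im=get_image("wrist")
b=cv2.resize(cv2.convertScaleAbs(im[190:330,180:380,::-1],alpha=2.2),(400,396))
cv2.imwrite("pics/c3.png",np.hstack([a,b]));print(st["position"],st["ft_force"])
E
```

```text
[ 0.56729351 -0.03684242  0.09153614] [ 0.08747917  0.45204398 -0.39814509]
```

View pics/c3.png

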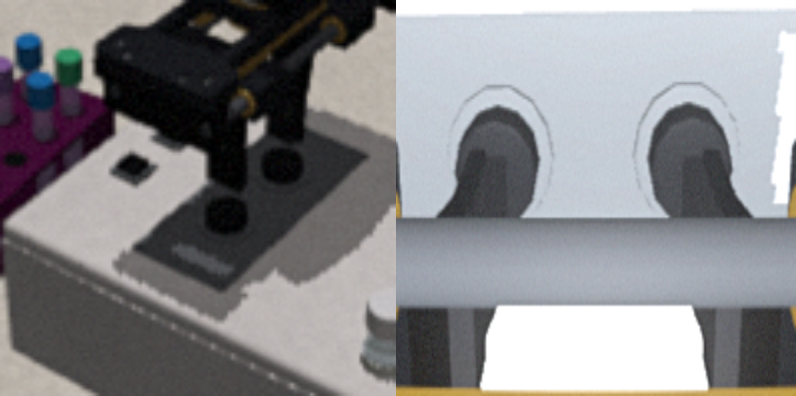

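The picture confirms the tips stand straight over the two keys, about 20 mm up, each finger covering its key. I'll go down to near contact.

{"method": "apply_moves", "body": {"dp": [[0,0,0.006],[0,0,0.006],[0,0,0.003],[0,0,0],[0,0,0]], "twist": [[0,0,0],[0,0,0],[0,0,0],[0,0,0],[0,0,0]], "fingers": [0.48,0.48,0.48,0.48,0.48]}}

```text
time: 4.15
position: [0.5672, -0.0369, 0.0764]
tool_rot: [-2.059, -2.372, 0.0]
ft_force: [-0.3, -0.7, 0.7]
grip_width: 0.519
grip_force: 0.0
```

{"method": "apply_moves", "body": {"dp": [[0,0,0.003],[0,0,0],[0,0,0]], "twist": [[0,0,0],[0,0,0],[0,0,0]], "fingers": [0.48,0.48,0.48]}}

```text
time: 4.45
position: [0.5674, -0.0369, 0.0737]
tool_rot: [2.059, 2.372, 0.0]
ft_force: [1.4, 0.2, 0.5]
grip_width: 0.524
grip_force: 0.3
```

{"method": "apply_moves", "body": {"dp": [[0,0,0.003],[0,0,0],[0,0,0]], "twist": [[0,0,0],[0,0,0],[0,0,0]], "fingers": [0.48,0.48,0.48]}}

```text
time: 4.75
position: [0.5675, -0.0369, 0.0708]
tool_rot: [2.059, 2.372, 0.0]
ft_force: [0.9, 0.2, 3.2]
grip_width: 0.515
grip_force: 1.7
```

Contact came at about z = 0.072, where expected, so full travel is at about 0.064.

{"method": "apply_moves", "body": {"dp": [[0,0,0.003],[0,0,0.002],[0,0,0],[0,0,0]], "twist": [[0,0,0],[0,0,0],[0,0,0],[0,0,0]], "fingers": [0.48,0.48,0.48,0.48]}}

```text
time: 5.15
position: [0.5675, -0.0369, 0.0664]
tool_rot: [2.059, 2.372, -0.0]
ft_force: [-1.8, -0.7, 7.8]
grip_width: 0.521
grip_force: 4.2
```

{"method": "apply_moves", "body": {"dp": [[0,0,0.002],[0,0,0.001],[0,0,0]], "twist": [[0,0,0],[0,0,0],[0,0,0]], "fingers": [0.48,0.48,0.48]}}

```text
time: 5.45
position: [0.5675, -0.037, 0.0662]
tool_rot: [2.058, 2.371, -0.002]
ft_force: [-9.2, -0.6, 24.8]
grip_width: 0.52
grip_force: 12.3
```

{"method": "apply_moves", "body": {"dp": [[0,0,-0.001],[0,0,0],[0,0,0],[0,0,0],[0,0,0],[0,0,0],[0,0,0],[0,0,0],[0,0,0],[0,0,0]], "twist": [[0,0,0],[0,0,0],[0,0,0],[0,0,0],[0,0,0],[0,0,0],[0,0,0],[0,0,0],[0,0,0],[0,0,0]], "fingers": [0.48,0.48,0.48,0.48,0.48,0.48,0.48,0.48,0.48,0.48]}}

```text
time: 6.45
position: [0.5675, -0.037, 0.0663]
tool_rot: [2.058, 2.371, -0.001]
ft_force: [-6.9, -0.4, 18.6]
grip_width: 0.515
grip_force: 9.5
```

{"method": "apply_moves", "body": {"dp": [[0,0,0],[0,0,0],[0,0,0],[0,0,0],[0,0,0],[0,0,0],[0,0,0],[0,0,0],[0,0,0],[0,0,0]], "twist": [[0,0,0],[0,0,0],[0,0,0],[0,0,0],[0,0,0],[0,0,0],[0,0,0],[0,0,0],[0,0,0],[0,0,0]], "fingers": [0.48,0.48,0.48,0.48,0.48,0.48,0.48,0.48,0.48,0.48]}}

```text
time: 7.45
position: [0.5675, -0.037, 0.0663]
tool_rot: [2.059, 2.371, -0.001]
ft_force: [-7.0, 1.2, 19.5]
grip_width: 0.52
grip_force: 9.5
```

{"method": "apply_moves", "body": {"dp": [[0,0,0],[0,0,0],[0,0,0],[0,0,0],[0,0,0],[0,0,0],[0,0,0],[0,0,0],[0,0,0],[0,0,0]], "twist": [[0,0,0],[0,0,0],[0,0,0],[0,0,0],[0,0,0],[0,0,0],[0,0,0],[0,0,0],[0,0,0],[0,0,0]], "fingers": [0.48,0.48,0.48,0.48,0.48,0.48,0.48,0.48,0.48,0.48]}}

```text
time: 8.45
position: [0.5675, -0.037, 0.0663]
tool_rot: [2.059, 2.371, -0.001]
ft_force: [-5.6, 0.4, 19.1]
grip_width: 0.522
grip_force: 9.5
```

```bash
python3 - <<'E'
from h import *
im=get_image("scene");cv2.imwrite("pics/s4.png",cv2.resize(im[140:360,180:460,::-1],None,fx=2.5,fy=2.5))
E
```

```text
(no output)
```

View pics/s4.png

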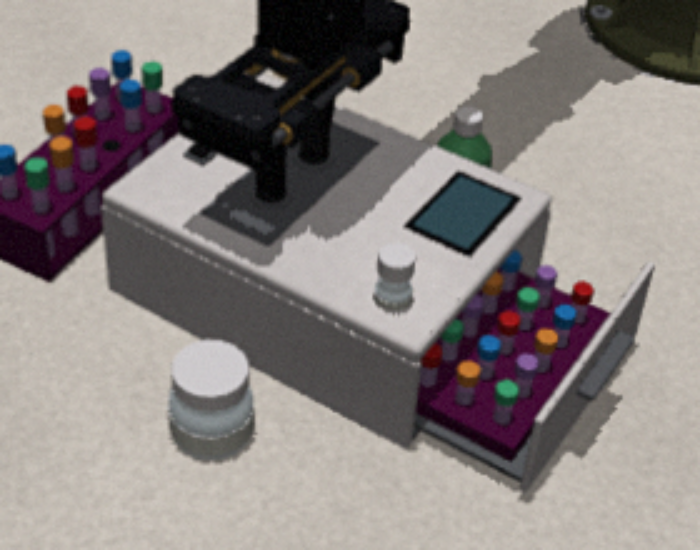

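The tray is out with its front panel at about (590,380), and the length along the bottom edge works out to about 90 mm. Both fingers are still on the keys, and the vial, cup, bottle and rack are standing. I'll hold 0.8 s more and then lift clear.

{"method": "apply_moves", "body": {"dp": [[0,0,0],[0,0,0],[0,0,0],[0,0,0],[0,0,0],[0,0,0],[0,0,0],[0,0,0]], "twist": [[0,0,0],[0,0,0],[0,0,0],[0,0,0],[0,0,0],[0,0,0],[0,0,0],[0,0,0]], "fingers": [0.48,0.48,0.48,0.48,0.48,0.48,0.48,0.48]}}

```text
time: 9.3
position: [0.5675, -0.037, 0.0663]
tool_rot: [2.059, 2.371, -0.001]
ft_force: [-6.7, 0.2, 18.8]
grip_width: 0.52
grip_force: 9.5
```

{"method": "apply_moves", "body": {"dp": [[0,0,-0.01],[0,0,-0.02],[0,0,-0.03],[0,0,-0.03],[0,0,-0.03],[0,0,-0.02],[0,0,0],[0,0,0],[0,0,0]], "twist": [[0,0,0],[0,0,0],[0,0,0],[0,0,0],[0,0,0],[0,0,0],[0,0,0],[0,0,0],[0,0,0]], "fingers": [0.48,0.48,0.48,0.48,0.48,0.48,0.48,0.48,0.48]}}

```text
time: 10.2
position: [0.5662, -0.0371, 0.2017]
tool_rot: [-2.058, -2.371, 0.003]
ft_force: [-0.2, -0.5, -0.3]
grip_width: 0.522
grip_force: 0.0
```

```bash
python3 - <<'E'
from h import *
im=get_image("scene");cv2.imwrite("pics/s5.png",cv2.resize(im[140:360,180:460,::-1],None,fx=2.5,fy=2.5))
E
```

```text
(no output)
```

View pics/s5.png

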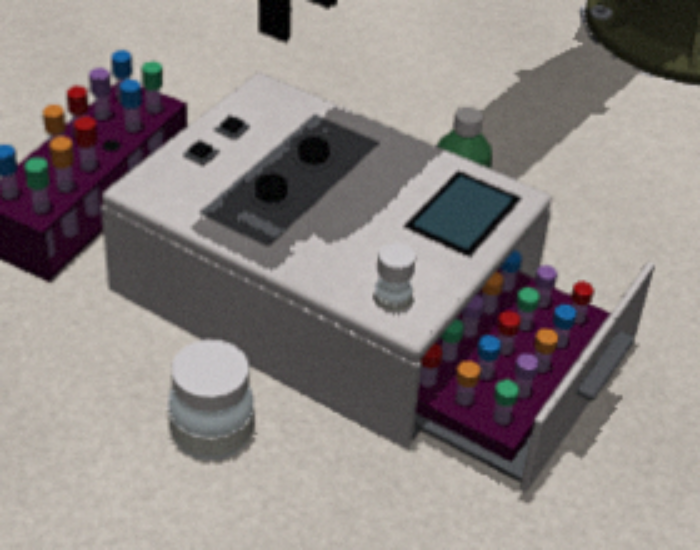

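The tray is in the same place as before, the round keys at (313,150) and (271,188) are up, and the gripper is clear. Nothing else has moved, so I'm handing in.

```bash
python3 -c "
from bench import ctrl
print(ctrl.close_job())"
```

```text
the job is handed in; nothing more can be done
None
```

I pressed both round keys together and held them until the tray was all the way out (about 90 mm in the pictures), then lifted the gripper clear and handed the job in; the last picture shows the keys up and nothing else moved, but no verdict was returned.

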